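# Stow the closed sample box in the free lane and drop the keeper

## Task

Slide the closed sample box (the one with its lid on, out on the table) along the table, keeping it flat and never lifting it, all the way home against the back stop of whichever lane of the stainless rack is empty. Only then swing the rack's keeper bar over towards the robot and fully down, so that it lies across the front of both boxes. Leave the open box, the box already in the rack and the two jars standing where they are.

Things in the scene. Friction and masses are not known exactly. Their poses are not given: they have to be found in the camera images.
- closed_box: The box to stow: square stainless sample box with its flat lid on, 90 x 90 mm, 50 mm high, about 0.45 kg, loose on the table left or right of the rack's mouth. The lid carries a raised square frame, 2 mm high. Origin: centre of its underside; x and y parallel to its sides, z up.
- open_box: Same stainless box, 90 x 90 mm and 44 mm high, without a lid and empty (3 mm walls), standing on the other side. Not wanted. Origin: centre of its underside.
- stored_box: A closed box identical to closed_box that already fills one of the rack's two lanes, left or right. Origin: centre of its underside.
- rack: Fixed stainless rack with two lanes side by side, one 90 mm box each; boxes slide in on the table along the rack's +x from its open side facing the robot. Origin on the table, midway between the lanes, x into the lanes, y left. Lane walls 20 mm high, 6 mm thick, from x = -45 to +55 mm; outer ones flare out to x = -75 mm. Back stop face at x = +45 mm, 45 mm high.
- lane_left (a point): Where the centre of a box's underside lies when home in the left lane: rack x = 0, y = +53.5 mm, on the table. The lane is 101 mm wide inside.
- lane_right (a point): The same for the right lane: rack x = 0, y = -53.5 mm.
- keeper (a joint): Angle of the keeper, a U-shaped bail of 6 mm rod pivoting on posts 42 mm high at rack x = 0, y = +-113 mm, 30 mm up. Arms 80 mm long, at y = +-120 mm, joined by a bar along y. 0: fully down, bar across the lane mouths at rack x = -80 mm, 30 mm up. pi/2: bar straight up. Starts at 1.7 to 2.2, leaning away from the robot. Stays where left; needs about 2 N at the bar.
- keeper_bar (a point): Middle of the keeper's bar, which carries a black sleeve 100 mm long and 12 mm thick.
- jar_left: Clear sample jar with a blue lid, 54 mm across, 65 mm high, standing to the left of the rack. Origin: centre of its underside.
- jar_right: The same kind of jar, standing to the right of the rack.
Mind the look-alikes: they are no part of the job. Leave any blue or brown look-alike of the closed_box alone.

How it is judged:
By the outcome, as a careful person would: the job done as asked, in the order asked, and still so for the second after the job is handed in, with the robot touching nothing.
It also fails if it takes over 72 s, if anything falls off the work surface, if the arm or the gripper's body presses on something with over 40 N, if the wrist force passes 120 N, or if a joint passes its speed limit or range.

## Robot

A 6-joint arm with a two-finger parallel gripper is mounted at the origin on the work surface. World frame = base frame: x ahead of the robot, y to its left, z up, the work surface at z = 0. Lengths are in m, angles in degrees, forces in N, time in s.
With the tool pointing down it reaches from about 0.4 to 0.825 m from the base axis. Payload 7 kg.
Tool frame: the origin (TCP) lies midway between the tips of the shut fingers; the grasp point (between the pads) lies ctrl.grasp_offset behind it (ctrl.grasp_offset is the distance from the TCP to the grasp point, in m); z points along the fingers, y is the line along which they close (so a half turn about z gives the same grasp; the last joint's range is limited). The gripper opens to 88 mm and grips with 3 to 60 N. Pads are 19 mm wide; open, the fingers measure 130 mm over their backs; the gripper's body (78 mm by 193 mm) begins 47 mm behind the grasp point.
Start: joints at [82.111, 20.546, 0.682, 0, -70.136, -16.507], TCP at [0.279, 0.615, 0.227] pointing down, gripper open.
Joint ranges: [-176.03, 176.03], [-82.01, 121.73], [-58.28, 71.71], [-173.87, 95.51], [-174.79, -0.11], [-173.66, 173.66]. Speed limits (degrees/s): [136.94, 136.94, 172.46, 180, 180, 180].

## Interface

Orientations are given as [roll, pitch, yaw] about the fixed x, y, z axes, in that order (R = Rz(yaw) Ry(pitch) Rx(roll)).
In Python, from plant import ctrl gives the robot as it stands. The module is installed in compiled form; this text tells all that it offers.
- The arm moves only by the tool send_rows, never from a script. Its argument "increments" is a list that holds one entry, the list of rows, each a list of 4 numbers: the shift along the world's x, y, z normalised to -1 to 1, where 1 is 0.2 m, then the turn about the world's z normalised to -1 to 1, where 1 is 1.5 rad. In form: [[[x, y, z, roll], ...]]. A call has 1 to 12 rows; each row is the pose to reach, as a shift and turn from the pose commanded when the call began; what a row does not reach only later rows make up. A row lasts 1/8 s, in which the tool goes at most 62.5 mm and 10.7 degrees, less where a joint would pass 70% of its speed; a pose out of reach is approached as far as the arm can. A call with a number of a shift or a turn outside -1 to 1 is refused whole. A call with a gripper value outside its range is refused whole. "jaw" is the opening, from 0 (shut) to 1 (fully open), set as the call begins (left out, the last holds). The fingers move at their own pace and stop on an object; the grip force is fixed at half the most. Time passes only in rows, so rows that repeat a pose let the fingers close. It gives the time, the measured TCP pose, the force, the opening and the grip force at its end, in the units of the state.
- ctrl.get_obs(): the state, without advancing time (a new reading comes with each control period).
- ctrl.snapshot(name): name is "side" or "top" or "wrist"; returns the picture (400x640x3 uint8, red, green, blue); there is no depth.
- ctrl.calibration(name): a dict with "mtx" (3x3 intrinsics, pixels), "k1" (the pictures are not rectified: a ray, as slopes to the right and down, at radius r is drawn at 1 + k1 r^2 times it, then the intrinsics apply), "eye" and "attitude" of the camera in the world. Camera axes: x right, y up, looking along -z (the intrinsics and any distortion apply to the point x, -y, -z); pixel columns grow to the right and rows downward; lengths in m; the calibration is good to about 2 mm. A picture is of the moment at which its call begins: read the wrist's pose just before it. calibration takes no time and is no camera call; for the wrist camera it gives the pose at the moment of the call.
- ctrl.close_job(): hands the job in; it is judged then, once.
Trained networks look in the newest picture that a camera, given by its name, has taken for a name from the list of things; names that differ only in an ending like _2 or _b are one class to them, and where a whole thing is asked for, a point or a joint stands for the part that bears it (a point fixed in the world has none). Each returns a list of dicts, best first, with "conf" (0 to 1); they miss things now and then, are a little off and sometimes report something else, mostly with a low value. They report only what shows in the picture. A call takes as long as a camera call. They do not tell look-alikes from the thing itself.
- ctrl.trace(thing, camera): "mask" (400x640 bool, what is visible of it) and "bbox" ([left, top, right, bottom] in pixels, round what is visible of it).
- ctrl.spot_point(thing, camera): "pixel" ([row, column] in pixels: a listed point, or the origin of a listed thing).
The state is a dict: "clock": time; "joint_pos": joint angles; "qvel": joint speeds; "tau": joint torques, N m; "tool_pos": TCP position; "orientation": TCP orientation; "force": force on the tool from outside, world axes, zero at the start; "moment": the same for the moment, N m; "opening": finger opening in m; "gripper_force": force on a finger pad.
Only numpy, scipy, OpenCV 4.12 (cv2) and the standard library are available. Lean on these libraries where they do the work, as an engineer would, in place of code of your own. Each camera call takes 0.05 s, during which the arm holds its last target. There are 200 camera calls.

## Working session

There is one attempt and no reset: what is moved stays moved. The work goes in short steps, Python scripts to look and compute and a tool call to move; the robot and the scene stay as the last step left them, time stands still between calls to the robot, and variables do not carry over. Pictures are saved under pics/ and viewed, at most 12 in all, crops included, and the job is handed in when it is done.

Besides the shell and the picture viewer there is one more tool, called as name([rows], argument=value, ...), one row to a line, values as JSON. send_rows: Moves the arm, as the interface text tells. Its arguments: {"type":"object","properties":{"increments":{"type":"array"},"jaw":{"type":"number"}},"required":["increments"]}

```bash
mkdir -p pics; cat > h.py <<'E'
import numpy as np, cv2
from plant import ctrl
def ray(c,px):  # px=[row,col]
    K=np.array(c["mtx"]);k=c["k1"]
    d=np.array([(px[1]-K[0,2])/K[0,0],(px[0]-K[1,2])/K[1,1]]);u=d.copy()
    for _ in range(30): u=d/(1+k*(u@u))
    return u
def Rm(c):
    a=np.array(c["attitude"],float)
    if a.shape==(3,3): return a
    r,p,y=np.radians(a)
    cx,sx,cy,sy,cz,sz=np.cos(r),np.sin(r),np.cos(p),np.sin(p),np.cos(y),np.sin(y)
    return np.array([[cz,-sz,0],[sz,cz,0],[0,0,1]])@np.array([[cy,0,sy],[0,1,0],[-sy,0,cy]])@np.array([[1,0,0],[0,cx,-sx],[0,sx,cx]])
def toz(c,px,z):
    u=ray(c,px);d=Rm(c)@np.array([u[0],-u[1],-1]);e=np.array(c["eye"])
    return e+d*(z-e[2])/d[2]
def proj(c,P):
    p=Rm(c).T@(np.array(P)-np.array(c["eye"]));u=np.array([p[0],-p[1]])/-p[2]
    u=u*(1+c["k1"]*(u@u));K=np.array(c["mtx"])
    return np.array([K[1,1]*u[1]+K[1,2],K[0,0]*u[0]+K[0,2]])
def tri(c1,p1,c2,p2):
    A=[];b=[]
    for c,p in((c1,p1),(c2,p2)):
        u=ray(c,p);d=Rm(c)@np.array([u[0],-u[1],-1]);d/=np.linalg.norm(d);M=np.eye(3)-np.outer(d,d)
        A.append(M);b.append(M@np.array(c["eye"]))
    return np.linalg.lstsq(np.vstack(A),np.hstack(b),rcond=None)[0]
def snap(n,f):
    im=np.array(ctrl.snapshot(n));cv2.imwrite("pics/"+f,im[:,:,::-1]);return im
E
python3 - <<'E'
from h import *
o=ctrl.get_obs();print(o["clock"],o["tool_pos"],o["orientation"],ctrl.grasp_offset)
for n in("top","side"):
    snap(n,n+"1.png");c=ctrl.calibration(n);print(n,c)
    for t in("closed_box","open_box","stored_box","rack","lane_left","lane_right","keeper_bar","jar_left","jar_right"):
        for s in ctrl.spot_point(t,n)[:3]: print(t,np.round(s["pixel"],1),round(s["conf"],2),np.round(toz(c,s["pixel"],0),3))
E
```

```text
0.0 [0.27862861 0.61426369 0.22562044] [ 1.79904311e+02 -8.41409311e-03 -2.44012626e+01] 0.0188
top {'mtx': array([[456.5235151 ,   0.        , 324.66449116],
       [  0.        , 456.5235151 , 200.85009906],
       [  0.        ,   0.        ,   1.        ]]), 'k1': -0.06932077769363731, 'eye': array([0.3060265 , 0.06342293, 1.08411842]), 'attitude': array([  9.46971595,  -1.01777506, -89.99141475])}
closed_box [278.6 247.5] 0.91 [0.302 0.225 0.   ]
closed_box [276.  176.3] 0.85 [0.307 0.393 0.   ]
closed_box [277.6 408.7] 0.79 [ 0.304 -0.154  0.   ]
open_box [211.8 451.8] 0.97 [ 0.461 -0.264  0.   ]
stored_box [135.4 355.8] 0.73 [ 0.651 -0.033  0.   ]
stored_box [155.7 326.2] 0.68 [0.599 0.04  0.   ]
rack [155.4 350.8] 0.65 [ 0.6  -0.02  0.  ]
lane_right [156.9 366.4] 0.68 [ 0.597 -0.058  0.   ]
keeper_bar [135.1 356.7] 0.7 [ 0.652 -0.035  0.   ]
jar_left [137.4 235.7] 0.97 [0.645 0.264 0.   ]
jar_right [138.3 445.5] 0.85 [ 0.646 -0.257  0.   ]
jar_right [210.9 454.7] 0.47 [ 0.463 -0.271  0.   ]
side {'mtx': array([[438.37453016,   0.        , 322.65754874],
       [  0.        , 
[... 181 characters left out ...]
y([ 54.77997029,   0.2775518 , -12.93953386])}
closed_box [289.8 268.3] 0.77 [ 0.306 -0.18   0.   ]
closed_box [163.2 245.2] 0.76 [0.302 0.387 0.   ]
closed_box [190.3 250.1] 0.71 [0.303 0.226 0.   ]
open_box [302.8 345.7] 0.89 [ 0.464 -0.255 -0.   ]
open_box [238.6 376.8] 0.59 [ 0.597 -0.068  0.   ]
stored_box [211.  364.8] 0.72 [0.602 0.051 0.   ]
rack [225.9 372.1] 0.59 [ 0.601 -0.016  0.   ]
lane_left [212.1 366.3] 0.73 [0.605 0.045 0.   ]
lane_right [237.4 374.6] 0.6 [ 0.593 -0.062  0.   ]
keeper_bar [191.1 382.7] 0.86 [0.683 0.131 0.   ]
jar_left [167.8 357.1] 0.85 [0.647 0.275 0.   ]
jar_left [237.7 375.1] 0.46 [ 0.594 -0.064  0.   ]
jar_right [289.4 420.4] 0.84 [ 0.636 -0.257  0.   ]
```

View pics/top1.png

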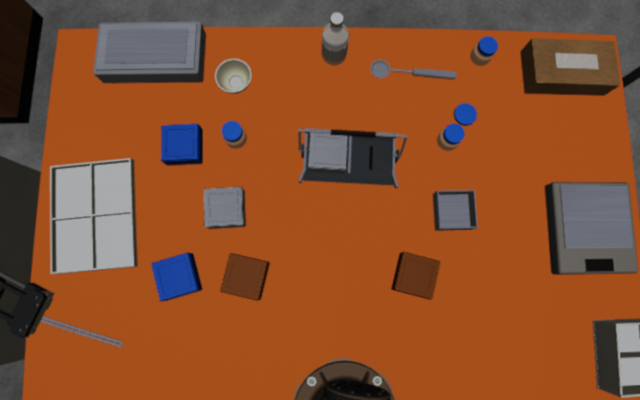

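View pics/side1.png

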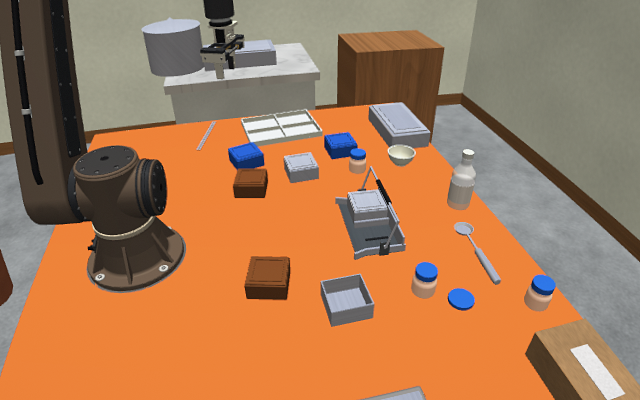

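The top picture shows the closed box at about (207,223), row and column, and the open box at (210,455). The stored box is in the left lane (152,328), so the right lane (157,372) is empty. Blue and brown look-alikes stand nearby. Next I refine the poses.

```bash
cat >> h.py <<'E'
from scipy.optimize import minimize
def hullmask(c,x,y,w,s,h,ss=4):
    a=np.radians(w);P=[]
    for z in(0,h):
        for i,j in((-1,-1),(-1,1),(1,1),(1,-1)):
            P.append(proj(c,[x+s/2*(i*np.cos(a)-j*np.sin(a)),y+s/2*(i*np.sin(a)+j*np.cos(a)),z])[::-1])
    H=cv2.convexHull(np.float32(P));m=np.zeros((400*ss,640*ss),np.uint8)
    cv2.fillPoly(m,[np.int32(np.round((H+.5)*ss*16))],1,shift=4)
    return cv2.resize(m.astype(np.float32),(640,400),interpolation=cv2.INTER_AREA)
def fitbox(views,x0,s=.09,h=.052):
    f=lambda v:sum(np.abs(hullmask(c,v[0],v[1],v[2]*100,s,h)-m).sum() for c,m in views)
    b=None
    for w in(-.2,-.07,.07,.2):
        r=minimize(f,[x0[0],x0[1],w],method="Nelder-Mead",options=dict(initial_simplex=[[x0[0],x0[1],w],[x0[0]+.01,x0[1],w],[x0[0],x0[1]+.01,w],[x0[0],x0[1],w+.08]],maxiter=70))
        if b is None or r.fun<b.fun:b=r
    return np.round([b.x[0],b.x[1],b.x[2]*100],4),round(b.fun)
def masks(t,n,near):
    c=ctrl.calibration(n);p=proj(c,near)
    L=[d for d in ctrl.trace(t,n)]
    L=[d for d in L if d["bbox"][0]-3<p[1]<d["bbox"][2]+3 and d["bbox"][1]-3<p[0]<d["bbox"][3]+3]
    return (c,L[0]["mask"].astype(np.float32)) if L else None
E
python3 - <<'E'
from h import *
for t,q in(("closed_box",(.45,.275,.03)),("stored_box",(.602,.048,.04))):
    V=[masks(t,n,q) for n in("top","side")];print(t,[v is not None and v[1].sum() for v in V])
    for S in (V[:1],V[1:],V):
        S=[v for v in S if v]
        if S: print(fitbox(S,q))
a=cv2.imread("pics/top1.png")[120:200,280:420];b=cv2.imread("pics/side1.png")[150:270,310:440]
a=cv2.resize(a,None,fx=5,fy=5,interpolation=cv2.INTER_CUBIC)
cv2.imwrite("pics/a.png",a)
snap("wrist","w.png");print(ctrl.calibration("wrist"))
E
```

```text
closed_box [np.float32(1609.0), np.float32(852.0)]
(array([0.4663, 0.2801, 3.1336]), 158)
(array([0.4667, 0.2844, 1.1287]), 96)
(array([0.4659, 0.2817, 1.8568]), 260)
stored_box [np.float32(1480.0), np.float32(1100.0)]
(array([ 0.5979,  0.0391, -3.7168]), 154)
(array([ 0.6027,  0.0513, -5.2556]), 208)
(array([ 0.6007,  0.0388, -3.343 ]), 373)
{'mtx': array([[321.34360443,   0.        , 319.52464629],
       [  0.        , 321.34360443, 204.41617995],
       [  0.        ,   0.        ,   1.        ]]), 'k1': -0.06364710841271994, 'eye': array([0.34304153, 0.58485307, 0.38547394]), 'attitude': array([-1.56084528e+01,  3.68694604e-02, -1.14386551e+02])}
```

View pics/a.png

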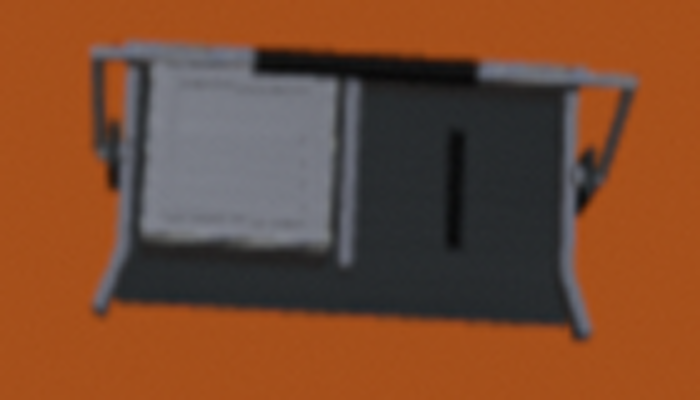

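The crop shows the stored box in the left lane and the keeper's sleeve at the back, at about (125,353). In the empty right lane there is only a painted strip. Now I compute the rack pose from the wall ends.

```bash
python3 - <<'E'
from h import *
c=ctrl.calibration("top")
F={"mid":((345,265),(-.045,0)),"bl":((122,240),(-.045,.107)),"br":((568,262),(-.045,-.107)),"tl":((100,308),(-.075,.12)),"tr":((585,333),(-.075,-.12))}
W={k:toz(c,(120+(v[0][1]-2)/5,280+(v[0][0]-2)/5),.02)[:2] for k,v in F.items()}
for k in W: print(k,W[k].round(4))
for a,b in(("bl","br"),("tl","tr")):
    d=W[a]-W[b];print(np.degrees(np.arctan2(-d[0],d[1])),np.linalg.norm(d))
def f(v):
    x,y,w=v;C,S=np.cos(w),np.sin(w);r=0
    for k in("mid","bl","br"):
        p=F[k][1];r+=((W[k]-[x+C*p[0]-S*p[1],y+S*p[0]+C*p[1]])**2).sum()
    return r*1e4
r=minimize(f,[.6,-.015,-.04],method="Nelder-Mead",options=dict(xatol=1e-6,fatol=1e-9));print(r.x,np.degrees(r.x[2]),r.fun)
E
```

```text
mid [ 0.5522 -0.0127]
bl [0.564 0.094]
br [ 0.5543 -0.1199]
tl [0.5308 0.1042]
tr [ 0.5195 -0.1272]
-2.615653052588813 0.21414916870823367
-2.7748569645153784 0.23167349230020085
[ 0.60178659 -0.01493393 -0.04565174] -2.6156519651140284 0.3193281734562657
```

send_rows([
  [[0.935,-0.75,-0.2,-0.794],[0.935,-0.75,-0.2,-0.794],[0.935,-0.75,-0.2,-0.794],[0.935,-0.75,-0.2,-0.794],[0.935,-0.75,-0.2,-0.794],[0.935,-0.75,-0.2,-0.794],[0.935,-0.75,-0.2,-0.794],[0.935,-0.75,-0.2,-0.794],[0.935,-0.75,-0.2,-0.794]],
], jaw=0.4)

```text
clock: 2.38
tool_pos: [0.4658, 0.4647, 0.1866]
orientation: [-180.0, 0.0, -92.5]
force: [0.8, 1.6, 0.8]
opening: 0.0351
gripper_force: 0.0
```

```bash
python3 - <<'E'
from h import *
c=ctrl.calibration("wrist");snap("wrist","w2.png");print(c["eye"],c["attitude"])
for t,q in(("closed_box",(.466,.2815,.03)),("stored_box",(.6,.039,.04))):
    v=masks(t,"wrist",q)
    if v: print(t,v[1].sum(),fitbox([v],q))
for t in("rack","lane_right","lane_left"):
  for s in ctrl.spot_point(t,"wrist")[:2]:print(t,s["pixel"],s["conf"],toz(c,s["pixel"],0))
E
```

```text
[0.46107317 0.3926039  0.34549477] [-1.56101265e+01 -3.61748741e-02  1.77470776e+02]
```

View pics/w2.png

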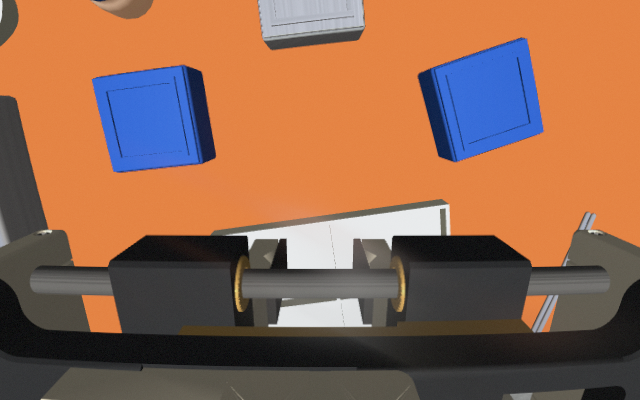

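The wrist picture shows the closed box's near face at the top centre, with its lower edge from about (49,273) to (40,362). The two blue look-alikes stand clear on either side.

```bash
python3 - <<'E'
from h import *
c=ctrl.calibration("wrist")
for p,z in(((49,273),0),((40,362),0),((38,262),.05),((27,364),.05)):print(p,toz(c,p,z))
E
```

```text
(49, 273) [0.50420564 0.32602618 0.        ]
(40, 362) [0.4153115  0.32164859 0.        ]
(38, 262) [0.50664282 0.32635554 0.05      ]
(27, 364) [0.42002824 0.32166591 0.05      ]
```

send_rows([
  [[0,-0.25,-0.25,0],[0,-0.5,-0.5,0],[0,-0.5,-0.75,0],[0,-0.5,-0.825,0],[0,-0.5,-0.825,0],[0,-0.58,-0.825,0],[0,-0.62,-0.825,0],[0,-0.66,-0.825,0],[0,-0.7,-0.825,0],[0,-0.74,-0.825,0],[0,-0.78,-0.825,0]],
])

```text
clock: 4.05
tool_pos: [0.4668, 0.3099, 0.0226]
orientation: [-179.9, 0.2, -92.6]
force: [1.4, 5.7, 4.5]
opening: 0.0354
gripper_force: 2.8
```

```bash
python3 - <<'E'
from h import *
ctrl.snapshot("top");ctrl.snapshot("side")
q=(.464,.25,.03)
V=[masks("closed_box",n,q) for n in("top","side")]
for v in V:
  if v: print(v[1].sum(),fitbox([v],q))
o=ctrl.get_obs();print(o["tool_pos"],o["orientation"],o["force"],o["clock"])
E
```

```text
1361.0 (array([ 0.4609,  0.245 , -3.2371]), 376)
803.0 (array([ 0.4626,  0.2589, -5.8396]), 132)
[0.4659141  0.30860312 0.02177378] [-1.79990592e+02  5.22572352e-03 -9.26428078e+01] [1.24605802 1.99543678 2.48636075] 4.25
```

send_rows([
  [[0,-0.04,0,0],[0,-0.12,0,0],[0,-0.2,0,0],[0,-0.28,0,0],[0,-0.36,0,0],[0,-0.44,0,0],[0,-0.52,0,0],[0,-0.6,0,0],[0,-0.68,0,0],[0,-0.76,0,0],[0,-0.82,0,0],[0,-0.85,0,0]],
])

```text
clock: 5.75
tool_pos: [0.4657, 0.1381, 0.0216]
orientation: [180.0, 0.0, -92.7]
force: [0.1, 5.0, 2.7]
opening: 0.0354
gripper_force: 2.5
```

```bash
python3 - <<'E'
from h import *
ctrl.snapshot("top");ctrl.snapshot("side")
q=(.464,.085,.03)
V=[masks("closed_box",n,q) for n in("top","side")]
for v in V:
  if v: print(v[1].sum(),fitbox([v],q))
o=ctrl.get_obs();print(o["tool_pos"],o["orientation"],o["force"],o["clock"])
E
```

```text
1056.0 (array([ 0.461 ,  0.0775, -5.2011]), 574)
1089.0 (array([ 0.4625,  0.0856, -4.9929]), 129)
[0.46475701 0.13763849 0.02100314] [ 1.79879790e+02 -1.08328239e-01 -9.26705101e+01] [-0.77302628  0.16429128 -0.7640347 ] 5.95
```

send_rows([
  [[0,-0.06,0,0],[0.003,-0.14,0,0],[0.006,-0.22,0,0],[0.01,-0.3,0,0],[0.012,-0.38,0,0],[0.015,-0.46,0,0],[0.018,-0.54,0,0],[0.02,-0.61,0,0],[0.02,-0.67,0,0],[0.02,-0.71,0,0],[0.02,-0.73,0,0],[0.02,-0.73,0,0]],
])

```text
clock: 7.45
tool_pos: [0.4696, -0.0077, 0.0216]
orientation: [180.0, -0.0, -92.6]
force: [-0.6, 0.5, -0.4]
opening: 0.0349
gripper_force: 0.0
```

send_rows([
  [[0,0.1,0,0],[0,0.2,0.1,0],[0,0.2,0.4,0],[-0.1,0.3,0.6,0.1],[-0.2,0.3,0.6,0.2],[-0.2,0.3,0.6,0.35],[-0.2,0.3,0.6,0.45],[-0.2,0.3,0.6,0.6],[-0.2,0.3,0.6,0.7],[-0.2,0.3,0.6,0.85],[-0.2,0.3,0.6,1.0],[-0.2,0.3,0.6,1.0]],
])

```text
clock: 8.95
tool_pos: [0.4295, 0.0526, 0.1415]
orientation: [180.0, 0.0, -6.4]
force: [-0.5, -0.4, -0.2]
opening: 0.035
gripper_force: 0.0
```

```bash
python3 - <<'E'
from h import *
snap("top","t3.png");ctrl.snapshot("side")
q=(.464,-.06,.03)
V=[masks("closed_box",n,q) for n in("top","side")]
for v in V:
  if v: print(v[1].sum(),fitbox([v],q))
o=ctrl.get_obs();print(o["tool_pos"],o["orientation"],o["force"],o["clock"])
a=cv2.imread("pics/t3.png")[110:260,250:450]
cv2.imwrite("pics/t3c.png",cv2.resize(a,None,fx=4,fy=4,interpolation=cv2.INTER_CUBIC))
E
```

```text
803.0 (array([ 0.4682, -0.0633, -5.7547]), 878)
1398.0 (array([ 0.4661, -0.0586, -4.7996]), 153)
[0.42965401 0.05269326 0.14155859] [ 1.79983081e+02  8.30521456e-03 -6.78219074e+00] [-0.63658315 -0.27061937  0.19930864] 9.15
```

View pics/t3c.png

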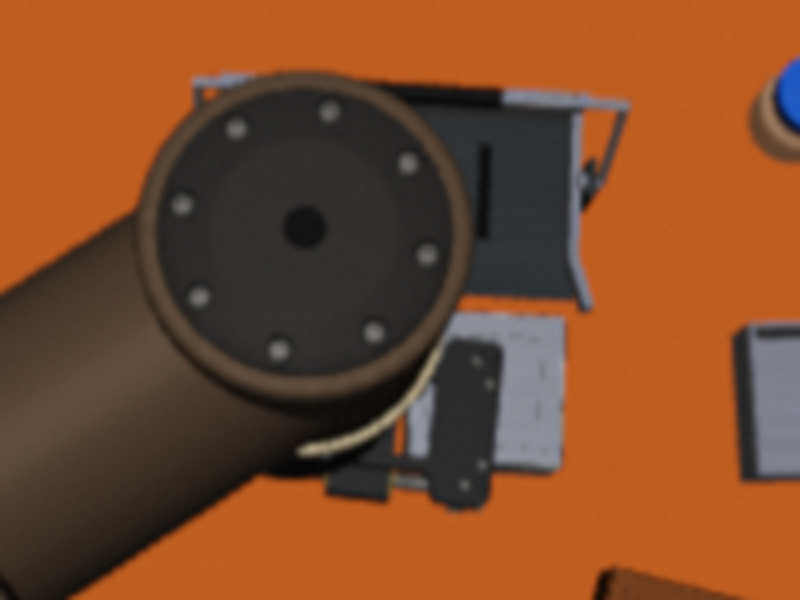

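send_rows([
  [[-0.14,0,0,0.048],[-0.14,-0.28,0,0.048],[-0.14,-0.55,0,0.048],[-0.14,-0.55,0,0.048],[-0.14,-0.55,0,0.048]],
])

```text
clock: 9.78
tool_pos: [0.4018, -0.0575, 0.1416]
orientation: [-180.0, -0.0, -2.7]
force: [0.5, 0.4, -0.8]
opening: 0.0349
gripper_force: 0.0
```

```bash
python3 - <<'E'
from h import *
c=ctrl.calibration("top")
for p in((110+318/4,250+565/4),(110+470/4,250+560/4)):print(toz(c,p,.05))
for p in((110+240/4,250+575/4),(110+305/4,250+588/4)):print(toz(c,p,.02))
c=ctrl.calibration("wrist");snap("wrist","w4.png")
L=ctrl.trace("closed_box","wrist");print([(d["conf"],d["bbox"]) for d in L])
o=ctrl.get_obs();print(o["tool_pos"],o["orientation"])
E
```

```text
[ 0.50567765 -0.10916002  0.05      ]
[ 0.41729387 -0.10420148  0.05      ]
[ 0.55918441 -0.1213925   0.02      ]
[ 0.51942672 -0.12816926  0.02      ]
[(0.75, [264.3, 60.6, 382.5, 175.9]), (0.66, [70.4, 255.0, 103.4, 333.6]), (0.46, [400.8, 227.4, 435.0, 233.5])]
[ 0.40198489 -0.05670614  0.14161442] [-1.79998116e+02 -9.62704919e-03 -2.55514051e+00]
```

View pics/w4.png

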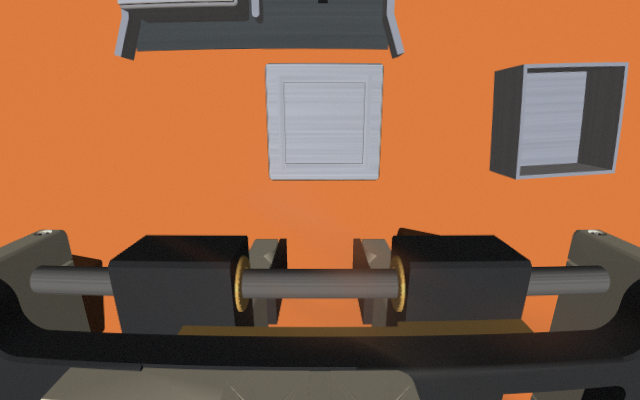

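The wrist picture shows the closed box square with the rack's mouth, its top spanning columns 266–383 and rows 64–179. The middle wall ends at about (14,256) and the right wall bends near (15,388).

```bash
python3 - <<'E'
from h import *
c=ctrl.calibration("wrist")
P=[toz(c,p,.05)[:2] for p in((64,266),(64,383),(177,380),(178,271))];print(np.round(P,4),np.mean(P,0),[np.linalg.norm(P[i]-P[i-1]) for i in range(4)])
for p in((14,251),(14,260),(15,388),(52,397),(55,126),(15,135)):print(p,toz(c,p,.02))
E
```

```text
[[ 0.5109 -0.0223]
 [ 0.5072 -0.1077]
 [ 0.4232 -0.1055]
 [ 0.4262 -0.0191]] [ 0.46687768 -0.06365404] [np.float64(0.08480622922070073), np.float64(0.0855312547312279), np.float64(0.08403964872927534), np.float64(0.08640358401396174)]
(14, 251) [ 0.55404169 -0.00870106  0.02      ]
(14, 260) [ 0.5536107  -0.01588817  0.02      ]
(15, 388) [ 0.54842449 -0.11763444  0.02      ]
(52, 397) [ 0.5202533  -0.12490893  0.02      ]
(55, 126) [0.53047534 0.09894265 0.02      ]
(15, 135) [0.56051697 0.08636319 0.02      ]
```

send_rows([
  [[0,-0.015,-0.3,0],[0,-0.015,-0.58,0],[0,-0.015,-0.58,0],[0.03,-0.015,-0.58,0],[0.06,-0.017,-0.58,0],[0.12,-0.02,-0.58,0],[0.18,-0.023,-0.58,0],[0.24,-0.026,-0.58,0],[0.3,-0.028,-0.58,0],[0.36,-0.031,-0.58,0],[0.42,-0.034,-0.58,0],[0.44,-0.035,-0.58,0]],
])

```text
clock: 11.38
tool_pos: [0.4907, -0.0644, 0.0265]
orientation: [-180.0, -0.1, -2.6]
force: [-6.4, 0.4, 3.5]
opening: 0.0348
gripper_force: 2.8
```

```bash
python3 - <<'E'
from h import *
snap("wrist","w5.png")
o=ctrl.get_obs();print(o["tool_pos"],o["orientation"],o["force"])
E
```

```text
[ 0.49084084 -0.06434006  0.02635202] [-1.79982316e+02 -6.78275952e-02 -2.57969067e+00] [-1.94686757 -0.33234854  1.52085497]
```

View pics/w5.png

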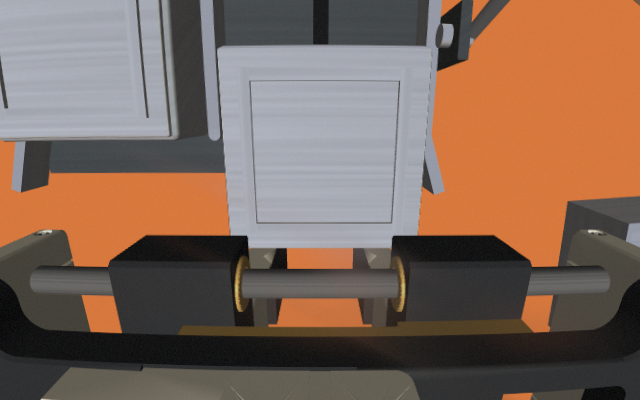

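The box is entering the right lane, centred on the painted strip to within about 2–3 mm. I'll keep pushing.

send_rows([
  [[0.04,-0.002,0,0],[0.08,-0.004,0,0],[0.12,-0.006,0,0],[0.16,-0.007,0,0],[0.2,-0.009,0,0],[0.23,-0.01,0,0],[0.25,-0.011,0,0],[0.26,-0.012,0,0]],
])

```text
clock: 12.42
tool_pos: [0.5416, -0.0667, 0.0257]
orientation: [-180.0, 0.0, -2.6]
force: [-6.0, 0.5, 3.9]
opening: 0.0348
gripper_force: 2.8
```

send_rows([
  [[0.01,0,0,0],[0.02,-0.001,0,0],[0.02,-0.001,0,0]],
])

```text
clock: 12.8
tool_pos: [0.5421, -0.0671, 0.025]
orientation: [180.0, 0.4, -2.6]
force: [-14.7, 3.2, 9.3]
opening: 0.0351
gripper_force: 7.0
```

send_rows([
  [[0.01,0,0,0],[0.02,0,0,0],[0.02,0,0,0]],
])

```text
clock: 13.18
tool_pos: [0.5421, -0.0675, 0.0244]
orientation: [179.9, 0.7, -2.7]
force: [-25.1, 6.0, 17.3]
opening: 0.0349
gripper_force: 12.4
```

```bash
python3 - <<'E'
from h import *
snap("wrist","w6.png");snap("side","s6.png")
o=ctrl.get_obs();print(o["tool_pos"],o["orientation"],o["force"])
b=cv2.imread("pics/s6.png")[150:270,310:440]
b=cv2.resize(b,None,fx=3.3,fy=3.3,interpolation=cv2.INTER_CUBIC)
w=cv2.imread("pics/w6.png")[0:300,150:520]
h=max(b.shape[0],w.shape[0]);o=np.zeros((h,b.shape[1]+w.shape[1],3),np.uint8);o[:b.shape[0],:b.shape[1]]=b;o[:w.shape[0],b.shape[1]:]=w
cv2.imwrite("pics/c6.png",o);print(o.shape)
E
```

```text
[ 0.54209285 -0.06744969  0.02442255] [179.92525141   0.73292668  -2.66496593] [-24.55474412   6.09702097  16.05117525]
(396, 799, 3)
```

View pics/c6.png

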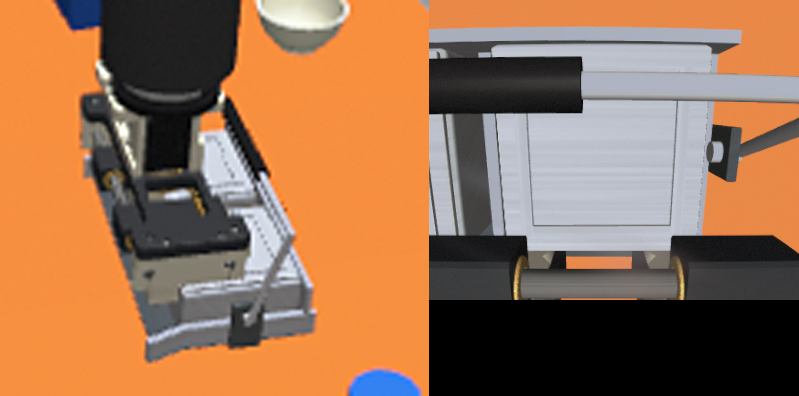

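The box is home: its far edge is against the back stop in both views, the tool stopped at x = 0.5421, and the force built up. I'll retreat and then locate the keeper.

send_rows([
  [[-0.05,0,0,0],[-0.15,0,0,0],[-0.25,0,0,0],[-0.25,0,0.3,0],[-0.25,0,0.6,0],[-0.25,0,0.9,0],[-0.25,0,0.9,0]],
])

```text
clock: 14.15
tool_pos: [0.5041, -0.0664, 0.2117]
orientation: [-179.9, -0.8, -2.5]
force: [0.5, 0.0, -0.4]
opening: 0.0349
gripper_force: 0.0
```

```bash
python3 - <<'E'
from h import *
ct=ctrl.calibration("top");cs=ctrl.calibration("side")
cw=ctrl.calibration("wrist");im=snap("wrist","w7.png")
o=ctrl.get_obs();print(o["tool_pos"],o["orientation"])
L=[s for s in ctrl.spot_point("keeper_bar","wrist")];print([(s["pixel"],s["conf"]) for s in L])
M=ctrl.trace("keeper_bar","wrist");print([(d["conf"],d["bbox"]) for d in M])
V=masks("closed_box","wrist",(.6,-.068,.04))
if V: print("box",fitbox([V],(.6,-.068)))
snap("top","t7.png");S=ctrl.spot_point("keeper_bar","top");print([(s["pixel"],s["conf"]) for s in S])
S2=snap("side","s7.png");S2=ctrl.spot_point("keeper_bar","side");print([(s["pixel"],s["conf"]) for s in S2])
R=np.array([.6018,-.0135]);a=np.radians(-2.65)
# arc model: find theta from top1 sleeve centre pixel and side spot
for th in np.arange(1.7,2.25,.05):
    x=-.08*np.cos(th);z=.03+.08*np.sin(th);P=[R[0]+x*np.cos(a),R[1]+x*np.sin(a),z]
    print(round(th,2),np.round(P,4),proj(ct,P).round(1),proj(cs,P).round(1),proj(cw,P).round(1))
E
```

```text
[ 0.50226085 -0.06639049  0.20868698] [-179.88447806   -0.46986458   -2.55051958]
[([56.3, 246.5], 0.92), ([49.1, 490.1], 0.65)]
[(0.77, [96.2, 46.4, 409.5, 99.4])]
box (array([ 0.5879, -0.071 , -3.5766]), 2092)
[]
[([190.9, 382.2], 0.8)]
1.7 [ 0.6121 -0.014   0.1093] [137.3 351.7] [190.6 378.6] [ 70.9 246. ]
1.75 [ 0.616  -0.0142  0.1087] [135.7 351.8] [190.6 380.1] [ 65.6 246. ]
1.8 [ 0.62   -0.0143  0.1079] [134.1 351.8] [190.7 381.5] [ 60.4 246. ]
1.85 [ 0.6238 -0.0145  0.1069] [132.6 351.8] [190.9 383. ] [ 55.4 246.1]
1.9 [ 0.6276 -0.0147  0.1057] [131.1 351.8] [191.1 384.4] [ 50.5 246.2]
1.95 [ 0.6314 -0.0149  0.1043] [129.7 351.8] [191.4 385.8] [ 45.7 246.4]
2.0 [ 0.6351 -0.015   0.1027] [128.3 351.9] [191.8 387.2] [ 41.2 246.7]
2.05 [ 0.6386 -0.0152  0.101 ] [127.1 351.8] [192.2 388.5] [ 36.8 247. ]
2.1 [ 0.6421 -0.0154  0.0991] [125.9 351.8] [192.7 389.7] [ 32.7 247.4]
2.15 [ 0.6455 -0.0155  0.097 ] [124.7 351.8] [193.3 390.9] [ 28.8 247.8]
2.2 [ 0.6488 -0.0157  0.0947] [123.7 351.8] [193.9 392.1] [ 25.2 248.3]
```

View pics/w7.png

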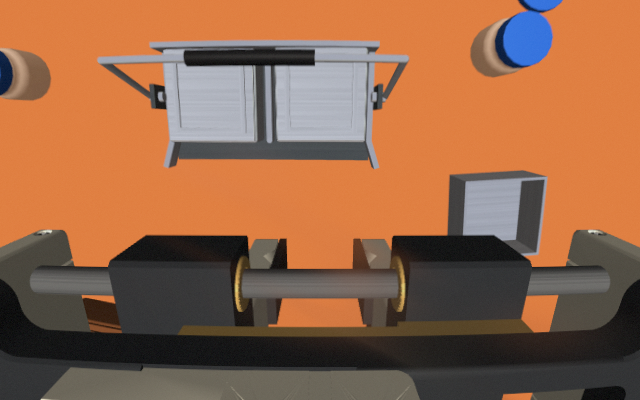

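The wrist picture shows both boxes home, level at the back stop. The keeper's sleeve is centred at about (58,250), which gives theta ≈ 1.83 and the bar at about (0.622, -0.0145, 0.1075). I'll go over it.

send_rows([
  [[0,0,0,-0.1],[0.3,0.1,0,-0.3],[0.6,0.26,0,-0.4],[0.6,0.26,0,-0.5],[0.6,0.26,0,-0.6],[0.6,0.26,0,-0.75],[0.6,0.26,0,-0.9],[0.6,0.26,0,-1],[0.6,0.26,0,-1],[0.6,0.26,0,-1]],
], jaw=0.35)

```text
clock: 15.8
tool_pos: [0.6198, -0.0149, 0.2051]
orientation: [180.0, -0.0, -88.3]
force: [-0.5, -0.1, -0.8]
opening: 0.0306
gripper_force: 0.0
```

send_rows([
  [[0,0,0,-0.047],[0,0,0,-0.047],[0,0,0,-0.047]],
])

```text
clock: 16.18
tool_pos: [0.6198, -0.0149, 0.2055]
orientation: [180.0, 0.0, -92.4]
force: [0.3, -0.7, 0.5]
opening: 0.0307
gripper_force: 0.0
```

send_rows([
  [[0.01,0,-0.15,0],[0.01,0,-0.3,0],[0.01,0,-0.4,0],[0.01,0,-0.5,0],[0.01,0,-0.59,0],[0.01,0,-0.59,0]],
])

```text
clock: 16.92
tool_pos: [0.6209, -0.0151, 0.0861]
orientation: [179.8, -0.0, -92.5]
force: [-0.6, 0.3, -0.1]
opening: 0.0304
gripper_force: 0.0
```

```bash
python3 - <<'E'
from h import *
im=snap("side","s8.png")[140:260,300:440]
cv2.imwrite("pics/s8c.png",cv2.resize(im[:,:,::-1],None,fx=4,fy=4,interpolation=cv2.INTER_CUBIC))
o=ctrl.get_obs();print(o["tool_pos"],o["force"])
E
```

```text
[ 0.62165975 -0.01501262  0.08721989] [ 0.74240112 -0.63497148  0.15488619]
```

View pics/s8c.png

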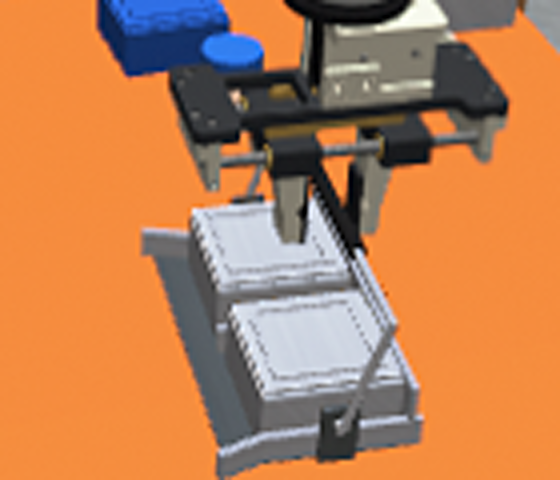

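send_rows([
  [[-0.05,0.002,0,0],[-0.1,0.005,0,0],[-0.15,0.007,0,0],[-0.2,0.009,0,0],[-0.25,0.012,0,0],[-0.3,0.014,0,0],[-0.35,0.016,-0.03,0],[-0.4,0.018,-0.06,0],[-0.44,0.02,-0.1,0],[-0.47,0.022,-0.13,0],[-0.49,0.023,-0.135,0],[-0.49,0.023,-0.135,0]],
])

```text
clock: 18.48
tool_pos: [0.5263, -0.01, 0.0606]
orientation: [-179.8, 0.0, -92.5]
force: [11.1, -3.0, -8.8]
opening: 0.0306
gripper_force: 5.4
```

```bash
python3 - <<'E'
from h import *
im=snap("side","s9.png")[140:260,300:440]
cv2.imwrite("pics/s9c.png",cv2.resize(im[:,:,::-1],None,fx=4,fy=4,interpolation=cv2.INTER_CUBIC))
o=ctrl.get_obs();print(o["tool_pos"],o["force"])
E
```

```text
[ 0.52622644 -0.00998286  0.06054678] [10.39103537 -2.33513717 -7.75729797]
```

View pics/s9c.png

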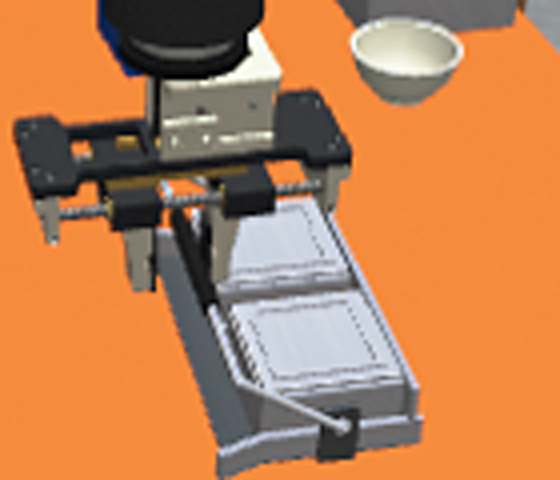

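send_rows([
  [[0.035,0,0,0],[0.035,0,0.02,0],[0.035,0,0.2,0],[0.02,0,0.3,0],[0.02,0,0.3,0]],
])

```text
clock: 19.15
tool_pos: [0.5282, -0.0101, 0.1222]
orientation: [-179.9, 0.1, -92.5]
force: [0.4, 0.4, -0.6]
opening: 0.0306
gripper_force: 0.0
```

send_rows([
  [[0,0,0,0],[0,0,0,0],[0,0,0,0],[0,0,0,0],[0,0,0,0],[0,0,0,0]],
], jaw=0)

```text
clock: 19.9
tool_pos: [0.5278, -0.0103, 0.1205]
orientation: [180.0, -0.0, -92.6]
force: [-0.7, 0.6, -0.2]
opening: 0.0005
gripper_force: 0.0
```

send_rows([
  [[0,0,-0.1,0],[0,0,-0.2,0],[0,0,-0.25,0],[0,0,-0.3,0],[0,0,-0.34,0],[0,0,-0.38,0],[0,0,-0.41,0],[0,0,-0.42,0],[0,0,-0.42,0]],
])

```text
clock: 21.02
tool_pos: [0.5279, -0.0103, 0.0365]
orientation: [-180.0, -0.0, -92.5]
force: [-0.5, 0.1, -0.1]
opening: 0.0009
gripper_force: 0.0
```

send_rows([
  [[0,0,-0.01,0],[0,0,-0.02,0],[0,0,-0.02,0]],
])

```text
clock: 21.4
tool_pos: [0.5283, -0.0103, 0.0349]
orientation: [-179.9, -0.0, -92.5]
force: [-8.1, 1.7, 24.2]
opening: 0.0005
gripper_force: 12.8
```

The bar is against its lower stop (24 N at z = 0.035). I'll retreat upward and check.

send_rows([
  [[0,0,0.1,0],[0,0,0.4,0],[-0.1,0.3,0.8,0],[-0.2,0.7,1.0,0],[-0.2,1.0,1.0,0],[-0.2,1.0,1.0,0],[-0.2,1.0,1.0,0]],
])

```text
clock: 22.28
tool_pos: [0.4881, 0.1933, 0.2342]
orientation: [-179.9, 0.1, -92.3]
force: [-0.0, 0.6, -1.2]
opening: 0.0005
gripper_force: 0.0
```

```bash
python3 - <<'E'
from h import *
a=snap("top","t10.png")[110:210,280:420];b=snap("side","s10.png")[150:275,310:440]
a=cv2.resize(a,(560,400),interpolation=cv2.INTER_CUBIC)[:,80:480];b=cv2.resize(b,(395,400),interpolation=cv2.INTER_CUBIC)
cv2.imwrite("pics/c10.png",np.hstack([a,b])[:,:,::-1])
R=np.array([.6018,-.0135]);w=np.radians(-2.65)
for n in("top","side"):
    c=ctrl.calibration(n);print(n,[(s["pixel"],round(s["conf"],2)) for s in ctrl.spot_point("keeper_bar",n)][:2])
    for th in(0,.05,.1,.2):
        x=-.08*np.cos(th);print(th,proj(c,[R[0]+x*np.cos(w),R[1]+x*np.sin(w),.03+.08*np.sin(th)]).round(1))
    for t,q in(("closed_box",(.6,-.067,.04)),("stored_box",(.604,.04,.04))):
        v=masks(t,n,q)
        if v: print(t,fitbox([v],q))
E
```

```text
top [([188.2, 349.1], 0.93)]
0 [184.2 347.8]
0.05 [183.8 347.9]
0.1 [183.3 348. ]
0.2 [182.1 348.3]
closed_box (array([ 0.5941, -0.067 , -6.4758]), 171)
stored_box (array([ 0.6025,  0.038 , -0.9361]), 148)
side [([218.9, 343.8], 0.75)]
0 [219.7 342.6]
0.05 [218.5 342.7]
0.1 [217.3 342.8]
0.2 [214.8 343.4]
closed_box (array([ 0.5983, -0.0596, -6.7113]), 351)
stored_box (array([ 0.6009,  0.0535, -5.6806]), 358)
```

View pics/c10.png

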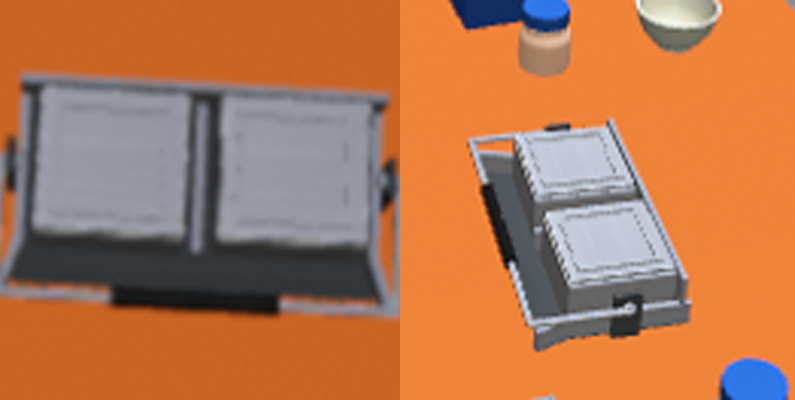

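```bash
python3 -c "
from plant import ctrl
print(ctrl.close_job())"
```

```text
the job is handed in; nothing more can be done
None
```

I slid the closed box flat along the table until it was home against the back stop of the empty right lane, then swung the keeper fully down across both boxes. I handed the job in with the robot clear of everything at about 22 s of the 72 s allowed; no verdict came back.

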